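# Start the hold-down nut on the press-bed stud

### The arm

A 6-joint arm with a two-finger parallel gripper is mounted at the origin on the work surface. World frame = base frame: x ahead of the robot, y to its left, z up, the work surface at z = 0. Lengths are in mm, angles in rad, forces in N, time in s.
With the tool pointing down it reaches from about 325 to 775 mm from the base axis. Payload 5.5 kg.
Tool frame: the origin (TCP) lies at the very end of the fingers, on their centre line; the grasp point (between the pads) lies manip.grasp_offset behind it (manip.grasp_offset is the distance from the TCP to the grasp point, in mm); z points along the fingers, y is the line along which they close (so a half turn about z gives the same grasp; the last joint's range is limited). The gripper opens to 85 mm and grips with 20 to 120 N. Pads are 22 mm wide; open, the fingers measure 114 mm over their backs; the gripper's body (76 mm by 85 mm) begins 54 mm behind the grasp point. The pads swing forward as they close: fully open they stand 13 mm farther back than shut.
Start: joints at [-1.237, 0.091, 1.231, -0, 1.82, -0.057], TCP at [228.558, -554.777, 231.275] pointing down, gripper open.
Joint ranges: [-2.87, 2.87], [-0.86, 2.18], [0.17, 2.46], [-1.51, 4.65], [0.06, 2.69], [-2.65, 2.65]. Speed limits (rad/s): [2.57, 2.57, 3.01, 3.14, 3.14, 3.14].

### API

Orientations are given as a 3x3 rotation matrix whose columns are the frame's x, y, z axes.
In Python, from cell import manip gives the robot as it stands.
- The arm moves only by the tool play_rows, never from a script. Its argument "rows" is a list of rows, each a list of 3 entries, a list of its own where there are three numbers: the closure, from -1 (fully open) to 1 (shut), then the shift along the tool's x, y, z in units of 25 mm (1.0 is 25 mm), then the turn, a rotation vector about the tool's x, y, z in units of 5 degrees (1.0 is 5 degrees). A call has 1 to 12 rows; each row shifts and turns the commanded pose from where the row before left it, along the tool's axes as they then stand; what a row does not reach is not made up. A row lasts 1/10 s, in which the tool goes at most 50 mm and 8.59 degrees, less where a joint would pass 70% of its speed; a pose out of reach is approached as far as the arm can. A call is refused whole if a number of a shift passes 1 or a number of a turn 1, either way. A call with a gripper value outside its range is refused whole. The fingers move at their own pace and stop on an object; "squeeze" is the grip in N (left out, the last holds). Time passes only in rows, so rows that do not move let the fingers close. It gives the time, the measured TCP pose, the force, the opening and the grip force at its end, in the units of the state.
- manip.read_state(): the state, without advancing time (a new reading comes with each control period).
- manip.camera(name): name is "side" or "top"; returns the picture (384x512x3 uint8, red, green, blue); there is no depth.
- manip.camera_params(name): a dict with "K" (3x3 intrinsics, pixels), "origin" and "rotation" of the camera in the world. Camera axes: x right, y up, looking along -z (the intrinsics and any distortion apply to the point x, -y, -z); pixel columns grow to the right and rows downward; lengths in mm; the calibration is good to about 2 mm. A picture is of the moment at which its call begins. camera_params takes no time and is no camera call.
- manip.close_job(): hands the job in; it is judged then, once.
Trained networks look in the newest picture that a camera, given by its name, has taken for a name from the list of things; names that differ only in an ending like _2 or _b are one class to them, and where a whole thing is asked for, a point or a joint stands for the part that bears it (a point fixed in the world has none). Each returns a list of dicts, best first, with "confidence" (0 to 1); they miss things now and then, are a little off and sometimes report something else, mostly with a low value. They report only what shows in the picture. A call takes as long as a camera call. They do not tell look-alikes from the thing itself.
- manip.find_in(name, camera): "bbox" ([left, top, right, bottom] in pixels, round what is visible of it).
- manip.landmark_of(name, camera): "centre" ([column, row] in pixels: a listed point, or the origin of a listed thing).
The state is a dict: "clock": time; "joints": joint angles; "qvel": joint speeds; "joint_torque": joint torques, N m; "tcp_pos": TCP position; "eef_rot": TCP orientation; "ft_force": force on the tool from outside, world axes, zero at the start; "moment": the same for the moment, N m; "opening": finger opening in mm; "finger_force": force on a finger pad.
Only numpy, scipy, OpenCV 4.12 (cv2) and the standard library are available. Lean on these libraries where they do the work, as an engineer would, in place of code of your own. Each camera call takes 0.05 s, during which the arm holds its last target. There are 200 camera calls.

### The job

Put the big flange nut, flange down, on the hold-down stud of the press bed. Its thread has blunt starts: back the nut off (anticlockwise from above) under light pressure until you feel the thread drop in, then turn it clockwise, without forcing it, until it comes to its stop; leave it there, level and let go, and do not disturb the other things.

Things in the scene. Friction and masses are not known exactly. Their poses are not given: they have to be found in the camera images.
- nut: The big steel flange nut, lying flange down: hexagon 54 mm across flats, 36 mm high in all; flange 66 mm wide, 6 mm thick, at the bottom. Bore 40 mm; inside, four lugs (its thread) 90 deg apart, 5 mm thick, centred 8.5 mm above the underside, reach in to 15 mm from the axis. Origin: centre of the underside, z up. Flats face its x axis and every 60 deg from it. 0.25 to 0.5 kg.
- bed: Fixed green press bed, 270 x 200 x 15 mm, with a pale stone (top at 40 mm) and a dark steel hold-down strap (top at 50 mm, 46 mm wide); a steel stud stands up through the strap. Origin: on the stud's axis at table height, z up; x runs along the strap towards the stone. All heights here are above the table.
- stud_axis (a point): On the stud's axis at the strap's top, 50 mm up; axes as the bed. From the entry gap the nut, turned clockwise, screws down 5.6 mm per rad for 60 to 75 deg to a hard stop (a torque above 0.4 N m; 1 N m is forcing it); its underside is then 51 mm up, just above the strap. The thread has 1.5 mm of play up and down.
- stud_top (a point): The stud's top end, 102 mm up, on its axis. The tip is a smooth taper, 16 mm wide at the top and 28 mm at 90 mm up; below it a smooth pilot 28 mm wide, over which the nut's lugs have 1 mm of play all round, down to the thread at about 66 to 72 mm.
- thread_top (a point): On the axis, 72 mm up, at the top of the thread: right-hand, four-start, 38 mm wide. The angle of its starts differs each time and is not measured. Set down anyhow, the nut mostly rests on the thread tops, underside 61 to 67 mm up; turned clockwise there it butts on the blunt starts and jams. If it goes straight into the gaps (underside 56 to 58.5 mm) it is already dropped in.
- entry (a point): On the axis, 57 mm up: height of the nut's underside once dropped in. From the thread tops the nut, turned anticlockwise by at most 85 deg, climbs up to 5 mm, then can drop about 9 mm into the entry gaps, where it has about 13 deg of free turn; anticlockwise beyond, it butts. A drop of 2 to 4 mm that ends above 60 mm is a false one, off the top of a blunt start: go on.
- spare_nut: Bystander: a smaller plain hex nut without flange, 36 mm across flats, 18 mm high. Origin: centre of its underside.
- washer: Bystander: steel washer 44 mm wide, 5 mm thick.
- ink_can: Bystander: steel can 84 mm wide, 75 mm high.
- brayer: Bystander: ink roller with wooden handle, roller 110 mm long, 48 mm thick.
- palette_knife: Bystander: palette knife lying on the table.
- spanner: Bystander: spanner lying on the table.
- weight: Bystander: brass weight 40 mm wide, 46 mm high, standing on the stone.
- wood_bar: Bystander: dark wooden bar 160 x 28 x 22 mm.
Not all that is in view belongs to the job. What is shaped like the nut but red or yellow is not meant.

How it is judged:
By the outcome, as a careful person would: the job done as asked, in the order asked, and still so for the second after the job is handed in, with the robot touching nothing.
It also fails if it takes over 67 s, if anything falls off the work surface, if the arm or the gripper's body presses on something with over 40 N, if the wrist force passes 120 N, or if a joint passes its speed limit or range.

## Working session

There is one attempt and no reset: what is moved stays moved. The work goes in short steps, Python scripts to look and compute and a tool call to move; the robot and the scene stay as the last step left them, time stands still between calls to the robot, and variables do not carry over. Pictures are saved under pics/ and viewed, at most 10 in all, crops included, and the job is handed in when it is done.

Besides the shell and the picture viewer there is one more tool, called after "Call:" as name([rows], argument=value, ...), one row to a line, values as JSON. play_rows: Moves the arm, as the interface text tells. Its arguments: {"type":"object","properties":{"rows":{"type":"array"},"squeeze":{"type":"number"}},"required":["rows"]}

```bash
ls; mkdir -p pics; python3 - <<'E'
from cell import manip
import cv2, numpy as np
print(manip.grasp_offset); s=manip.read_state(); print(s)
for c in("top","side"):
    im=manip.camera(c); cv2.imwrite(f"pics/{c}0.png",cv2.cvtColor(im,cv2.COLOR_RGB2BGR))
    p=manip.camera_params(c); print(c,p)
    for n in("nut","stud_top","stud_axis","bed","spare_nut"):
        print(n,[(np.round(d["centre"],1),round(d["confidence"],2)) for d in manip.landmark_of(n,c)][:3],[(np.round(d["bbox"],0),round(d["confidence"],2)) for d in manip.find_in(n,c)][:3] if n in("nut","bed") else "")
E
```

```text
pics
18.700000000000003
{'clock': 0.0, 'joints': array([-1.23667204e+00,  9.18704804e-02,  1.23192434e+00, -2.43222315e-05,
        1.81978367e+00, -5.67062618e-02]), 'qvel': array([ 7.04736930e-05,  2.54773113e-03, -6.83886702e-04, -7.44976189e-05,
        7.10710329e-04,  3.26711347e-04]), 'joint_torque': array([-1.16588279e-03, -4.58740783e+01, -4.18015659e+01, -1.74902598e-04,
        1.17950360e-02, -7.59770870e-06]), 'tcp_pos': array([ 228.46660471, -554.4881061 ,  230.12219244]), 'eef_rot': array([[ 9.24595282e-01,  3.80950274e-01, -6.73506092e-04],
       [ 3.80950859e-01, -9.24593398e-01,  1.86828022e-03],
       [ 8.90025770e-05, -1.98397580e-03, -9.99998028e-01]]), 'ft_force': array([0.1561339 , 0.78321233, 0.75688431]), 'moment': array([-0.00036831, -0.00941003,  0.02435355]), 'finger_force': 0.0, 'opening': 85.48692840340682}
top {'K': array([[463.83820363,   0.        , 258.49847815],
       [  0.        , 463.83820363, 196.5413836 ],
       [  0.        ,   0.        ,   1.        ]]), 'origin': array([ 385.650722  ,  -42.46944765, 1633.00720635]), 'rotation': array([[
[... 800 characters left out ...]
': array([128.76762236, 695.26262005, 612.06471585]), 'rotation': array([[-0.88462234,  0.25898515, -0.38777571],
       [-0.46614245, -0.46897165,  0.75018452],
       [ 0.01243084,  0.8443887 ,  0.53558677]])}
nut [(array([245.1, 331.9]), 0.78), (array([228.6, 259.4]), 0.69), (array([282.3, 263. ]), 0.64)] [(array([218., 243., 247., 272.]), 0.83), (array([227., 310., 264., 351.]), 0.77), (array([267., 247., 294., 273.]), 0.61)]
stud_top [(array([265. , 172.2]), 0.95), (array([230.4, 260.1]), 0.42)] 
stud_axis [(array([262.7, 185. ]), 0.73)] 
bed [(array([267.8, 200.3]), 0.58), (array([209.8, 314.8]), 0.24)] [(array([190., 170., 290., 223.]), 0.71)]
spare_nut [(array([206. , 312.9]), 0.68)]
```

```bash
python3 - <<'E'
import cv2
a=cv2.imread("pics/top0.png")[100:280,120:360]; cv2.imwrite("pics/t1.png",cv2.resize(a,(800,600),interpolation=cv2.INTER_CUBIC))
b=cv2.imread("pics/side0.png")[150:360,160:440]; cv2.imwrite("pics/s1.png",cv2.resize(b,(800,600),interpolation=cv2.INTER_CUBIC))
E
```

```text
(no output)
```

View pics/t1.png

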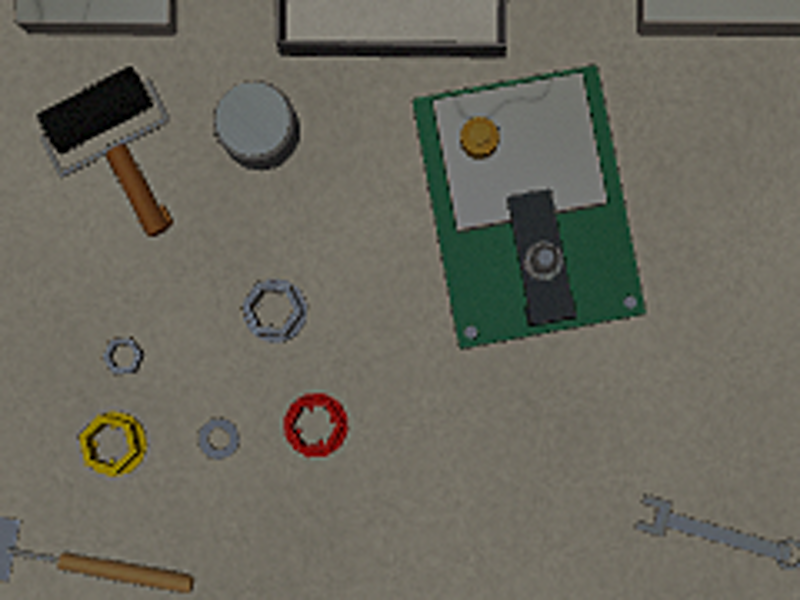

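View pics/s1.png

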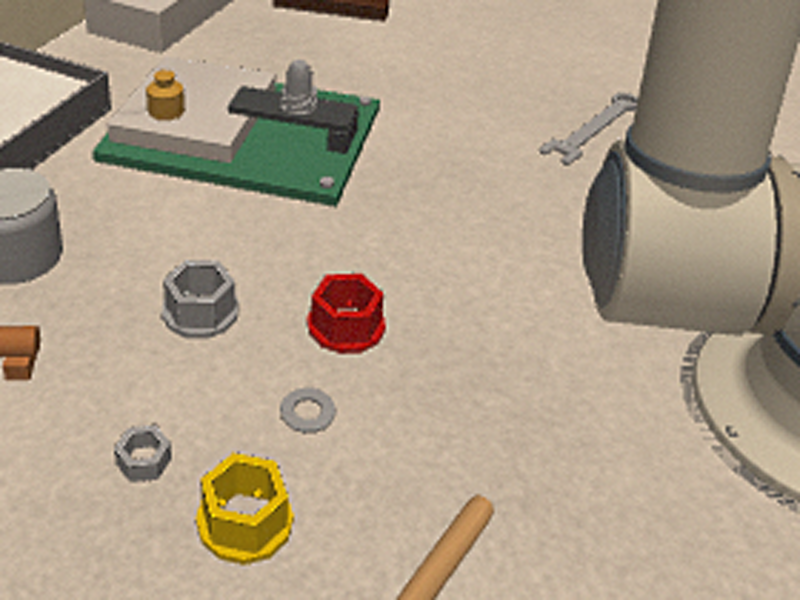

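The top view shows the grey flange nut at about full-image (202,193), the stud at (283,177), and red and yellow decoys at (215,227) and (154,233). The side view puts the grey nut at (229,258) and the stud top at (264,172). The surroundings of both are clear.

```bash
cat > h.py <<'E'
import numpy as np, cv2
from cell import manip
P={c:manip.camera_params(c) for c in("top","side")}
def proj(X,c):
    p=P[c]; q=(np.atleast_2d(X)-p["origin"])@p["rotation"]; q=q*[1,-1,-1]
    u=q@p["K"].T; return u[:,:2]/u[:,2:]
def atz(uv,z,c):
    p=P[c]; d=np.linalg.inv(p["K"])@[uv[0],uv[1],1]; d=p["rotation"]@(d*[1,-1,-1]); o=p["origin"]
    return o+d*(z-o[2])/d[2]
def grad(im):
    g=cv2.GaussianBlur(cv2.cvtColor(im,cv2.COLOR_RGB2GRAY).astype(np.float32),(0,0),.8)
    return np.hypot(cv2.Sobel(g,cv2.CV_32F,1,0),cv2.Sobel(g,cv2.CV_32F,0,1))
def samp(g,uv): return cv2.remap(g,uv[:,:1].astype(np.float32),uv[:,1:].astype(np.float32),cv2.INTER_LINEAR).mean()
def hexo(x,y,z,yaw,n=8):
    a=yaw+np.radians(30+60*np.arange(7)); v=np.c_[np.cos(a),np.sin(a)]*27/np.cos(np.pi/6)
    t=np.linspace(0,1,n,endpoint=False)[:,None]
    q=np.vstack([v[i]*(1-t)+v[i+1]*t for i in range(6)]); return np.c_[q+[x,y],np.full(len(q),z)]
def circ(x,y,z,r): 
    a=np.linspace(0,2*np.pi,60); return np.c_[x+r*np.cos(a),y+r*np.sin(a),np.full(60,z)]
E
python3 - <<'E'
from h import *
for c,uvn,st,sa in(("top",(201,195.4),(281.1,178.8),(283.3,175.4)),("side",(228.6,259.4),(265,172.2),(262.7,185))):
    im=cv2.cvtColor(cv2.imread(f"pics/{c}0.png"),cv2.COLOR_BGR2RGB); g=grad(im)
    n=atz(uvn,0,c); print(c,"nut",n,"stud",atz(st,102,c),atz(sa,50,c))
    B=[]
    for yaw in range(0,60,3):
        best=max((samp(g,proj(hexo(n[0]+dx,n[1]+dy,36,np.radians(yaw)),c))+(.5*samp(g,proj(circ(n[0]+dx,n[1]+dy,3,33),c)) if c=="side" else 0),dx,dy) for dx in np.arange(-8,8.1,1) for dy in np.arange(-8,8.1,1))
        B.append((round(float(best[0]),1),yaw,round(n[0]+best[1],1),round(n[1]+best[2],1)))
    print(sorted(B)[::-1][:6])
E
```

```text
top nut [492.15948191 144.76324836   0.        ] stud [ 542.6276408  -131.52129579  102.        ] [ 559.73693129 -142.05763158   50.        ]
[(91.5, 57, np.float64(497.2), np.float64(136.8)), (91.5, 3, np.float64(496.2), np.float64(136.8)), (91.4, 54, np.float64(496.2), np.float64(136.8)), (91.1, 0, np.float64(497.2), np.float64(136.8)), (90.7, 6, np.float64(495.2), np.float64(136.8)), (89.9, 51, np.float64(496.2), np.float64(136.8))]
side nut [502.59163929 146.42978183   0.        ] stud [ 546.89777285 -133.98108829  102.        ] [ 558.01797954 -141.97463591   50.        ]
[(246.7, 57, np.float64(499.6), np.float64(145.4)), (246.7, 3, np.float64(500.6), np.float64(146.4)), (246.0, 54, np.float64(499.6), np.float64(145.4)), (245.9, 0, np.float64(499.6), np.float64(145.4)), (245.7, 6, np.float64(500.6), np.float64(146.4)), (245.4, 9, np.float64(500.6), np.float64(146.4))]
```

```bash
python3 - <<'E'
from h import *
print(atz((283.2,177.3),100,"top"),atz((282.9,178),72,"top"),atz((264.3,172.2),102,"side"))
from scipy.optimize import minimize
k=6
W=[]
for c,(u,v),(u2,v2) in(("top",(202,195),(283,178)),("side",(229,258),(263,178))):
    im=cv2.imread(f"pics/{c}0.png")
    for (a,b),kind in(((u,v),0),((u2,v2),1)):
        a0,b0=a-30,b-25
        M=np.float32([[k,0,-k*a0+k/2-.5],[0,k,-k*b0+k/2-.5]])
        w=cv2.warpAffine(im,M,(390,290),flags=cv2.INTER_CUBIC)
        def dr(X,col):
            q=(proj(X,c)-[a0,b0]+.5)*k-.5
            cv2.polylines(w,[np.int32(np.round(q))],False,col,1)
        if kind==0:
            dr(hexo(500,145.5,36,0),(0,255,0)); dr(circ(500,145.5,3,33),(0,255,255))
        else:
            for z,r in((102,8),(90,14),(72,19),(50,19)): dr(circ(547,-134,z,r),(0,255,0))
            dr(np.array([[547,-134,102],[547,-134,50]]),(0,0,255))
        W.append(w)
cv2.imwrite("pics/o1.png",np.vstack([np.hstack(W[:2]),np.hstack(W[2:])]))
E
```

```text
[ 547.89204613 -138.60035054  100.        ] [ 548.46854847 -139.34856885   72.        ] [ 548.72905444 -132.96254428  102.        ]
```

View pics/o1.png

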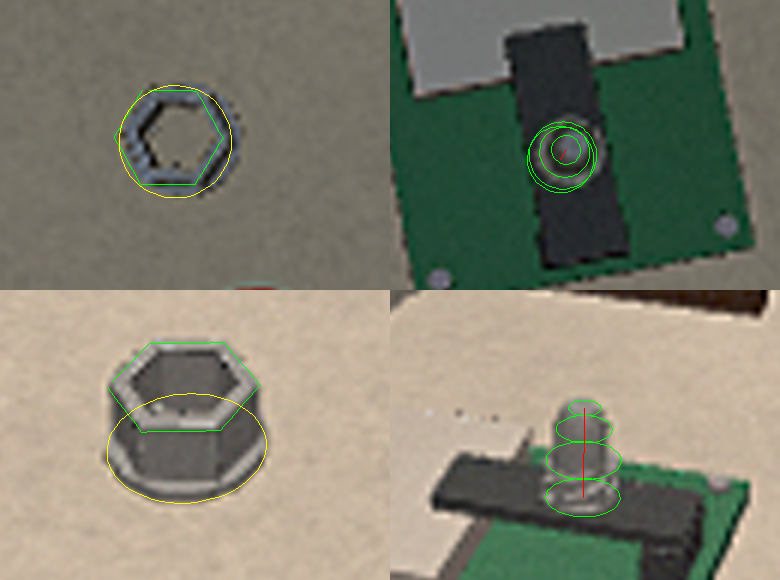

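Call:
play_rows([
  [-1,[0,0,0],[0,0,-0.76]],
  [-1,[0,0,0],[0,0,-0.76]],
  [-1,[0.5,-0.4,0],[0,0,0]],
  [-1,[1,-0.8,0],[0,0,0]],
  [-1,[1,-0.8,0],[0,0,0]],
  [-1,[1,-0.8,0],[0,0,0]],
  [-1,[1,-0.8,0],[0,0,0]],
  [-1,[1,-0.8,0],[0,0,0]],
  [-1,[1,-0.8,0],[0,0,0]],
  [-1,[1,-0.8,0],[0,0,0]],
  [-1,[1,-0.8,0],[0,0,0]],
  [-1,[1,-0.8,0],[0,0,0]],
])

```text
clock: 2.0
tcp_pos: [339.6, -270.3, 231.5]
eef_rot: [[0.866, 0.5, 0.001], [0.5, -0.866, -0.0], [0.0, 0.001, -1.0]]
ft_force: [0.3, 0.1, -0.0]
opening: 85.5
finger_force: 0.0
```

Call:
play_rows([
  [-1,[1,-0.8,0],[0,0,0]],
  [-1,[1,-0.8,0],[0,0,0]],
  [-1,[1,-0.8,0],[0,0,0]],
  [-1,[1,-0.8,0],[0,0,0]],
  [-1,[1,-0.8,0],[0,0,0]],
  [-1,[1,-0.8,0],[0,0,0]],
  [-1,[1,-0.8,0],[0,0,0]],
  [-1,[1,-0.8,0],[0,0,0]],
  [-1,[1,-0.8,0],[0,0,0]],
  [-1,[1,-0.8,0],[0,0,0]],
  [-1,[1,-0.8,0],[0,0,0]],
  [-1,[0.7,-0.6,0],[0,0,0]],
])

```text
clock: 3.2
tcp_pos: [475.5, 80.1, 231.2]
eef_rot: [[0.865, 0.501, 0.0], [0.501, -0.865, 0.0], [0.0, -0.0, -1.0]]
ft_force: [0.4, 0.4, -0.4]
opening: 85.3
finger_force: 0.0
```

Call:
play_rows([
  [-1,[0.5,-0.4,0],[0,0,0]],
  [-1,[0.3,-0.2,0],[0,0,0]],
  [-1,[0,0,0],[0,0,0]],
  [-1,[0,0,0],[0,0,0]],
])

```text
clock: 3.6
tcp_pos: [484.9, 100.6, 231.3]
eef_rot: [[0.866, 0.499, -0.0], [0.499, -0.866, -0.0], [-0.0, 0.0, -1.0]]
ft_force: [-0.3, -0.8, -0.3]
opening: 85.6
finger_force: 0.0
```

Call:
play_rows([
  [-1,[0.67,-0.6,0],[0,0,0]],
  [-1,[0.67,-0.6,0.8],[0,0,0]],
  [-1,[0,0,1],[0,0,0]],
  [-1,[0,0,1],[0,0,0]],
  [-1,[0,0,1],[0,0,0]],
  [-1,[0,0,1],[0,0,0]],
  [-1,[0,0,0],[0,0,0]],
  [-1,[0,0,0],[0,0,0]],
])

```text
clock: 4.4
tcp_pos: [498.9, 143.1, 111.8]
eef_rot: [[0.867, 0.499, -0.0], [0.499, -0.867, -0.0], [-0.0, 0.0, -1.0]]
ft_force: [-0.2, -0.4, -0.5]
opening: 85.3
finger_force: 0.0
```

```bash
cat > ov.py <<'E'
from h import *
import sys
def crops(fn,specs,k=6,size=(390,290)):
    """specs: (camera,(u,v),[(polyline,colour)])"""
    W=[];im={}
    for c,(a,b),L in specs:
        if c not in im: im[c]=cv2.cvtColor(manip.camera(c),cv2.COLOR_RGB2BGR)
        a0,b0=a-size[0]/2/k,b-size[1]/2/k
        w=cv2.warpAffine(im[c],np.float32([[k,0,-k*a0+k/2-.5],[0,k,-k*b0+k/2-.5]]),size,flags=cv2.INTER_CUBIC)
        for X,col in L: cv2.polylines(w,[np.int32(np.round((proj(X,c)-[a0,b0]+.5)*k-.5))],False,col,1)
        W.append(w)
    cv2.imwrite(fn,np.hstack(W))
E
python3 - <<'E'
from ov import *
s=manip.read_state(); print(s["tcp_pos"],s["joints"])
t=s["tcp_pos"]; R=s["eef_rot"]
y=R[:,1]; 
L=[(hexo(499,143.5,36,0),(0,255,0)),(circ(499,143.5,0,33),(0,255,255)),(np.array([t-55*y,t+55*y]),(0,0,255)),(np.array([t,[t[0],t[1],0]]),(0,0,255))]
crops("pics/o2.png",[("top",(202,195),L),("side",(229,245),L)],5)
E
```

```text
[498.93636174 143.14076365 111.78832245] [ 2.13959683e-01 -1.17954920e-01  1.64916803e+00 -1.84440734e-04
  1.61066201e+00  1.26246523e+00]
```

View pics/o2.png

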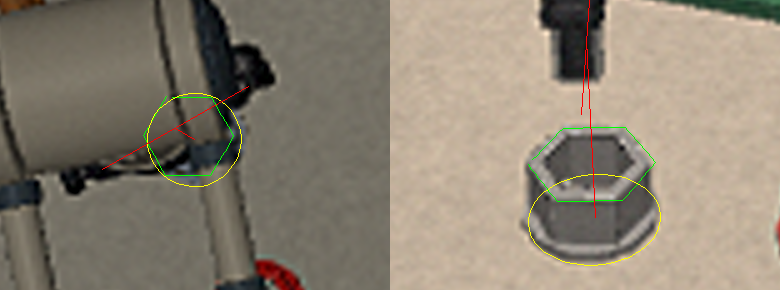

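The side view looks along the closing axis: fingers at crop column 577 extrapolate to ~593 at nut height, with the nut centre at ~590.5, about 1 mm off. I correct by +1 mm in tool x and descend.

Call:
play_rows([
  [-1,[0.04,0,0.8],[0,0,0]],
  [-1,[0,0,1],[0,0,0]],
  [-1,[0,0,1],[0,0,0]],
  [-1,[0,0,0.8],[0,0,0]],
  [-1,[0,0,0.5],[0,0,0]],
  [-1,[0,0,0.2],[0,0,0]],
  [-1,[0,0,0],[0,0,0]],
  [-1,[0,0,0],[0,0,0]],
])

```text
clock: 5.3
tcp_pos: [500.8, 144.6, 5.3]
eef_rot: [[0.866, 0.5, 0.002], [0.5, -0.866, 0.0], [0.002, 0.001, -1.0]]
ft_force: [-0.0, 0.6, -0.5]
opening: 85.5
finger_force: 0.0
```

Call:
play_rows([
  [0.5,[0,0,0],[0,0,0]],
  [0.5,[0,0,0],[0,0,0]],
  [0.5,[0,0,0],[0,0,0]],
  [0.5,[0,0,0],[0,0,0]],
  [0.5,[0,0,0],[0,0,0]],
  [0.5,[0,0,0],[0,0,0]],
  [0.5,[0,0,0],[0,0,0]],
  [0.5,[0,0,0],[0,0,0]],
], squeeze=60)

```text
clock: 6.1
tcp_pos: [501.3, 144.3, 5.7]
eef_rot: [[0.866, 0.5, 0.004], [0.5, -0.866, -0.0], [0.003, 0.002, -1.0]]
ft_force: [0.1, -2.9, 6.0]
opening: 53.1
finger_force: 64.0
```

Call:
play_rows([
  [0.5,[0,0,-0.4],[0,0,0]],
  [0.5,[0,0,-1],[0,0,0]],
  [0.5,[0,0,-1],[0,0,0]],
  [0.5,[0,0,-1],[0,0,0]],
  [0.5,[-0.1,0.4,-1],[0,0,0]],
  [0.5,[-0.3,0.8,-0.6],[0,0,0]],
  [0.5,[-0.4,1,0],[0,0,0]],
  [0.5,[-0.4,1,0],[0,0,0]],
  [0.5,[-0.4,1,0],[0,0,0]],
  [0.5,[-0.4,1,0],[0,0,0]],
  [0.5,[-0.4,1,0],[0,0,0]],
  [0.5,[-0.4,1,0],[0,0,0]],
])

```text
clock: 7.3
tcp_pos: [528.6, -47.1, 128.2]
eef_rot: [[0.866, 0.5, -0.002], [0.5, -0.866, 0.001], [-0.001, -0.002, -1.0]]
ft_force: [0.3, 0.1, -4.7]
opening: 53.1
finger_force: 63.7
```

Call:
play_rows([
  [0.5,[-0.4,1,0],[0,0,0]],
  [0.5,[-0.4,1,0],[0,0,0]],
  [0.5,[-0.3,0.9,0],[0,0,0]],
  [0.5,[-0.1,0.5,0],[0,0,0]],
  [0.5,[0,0,0],[0,0,0]],
  [0.5,[0,0,0],[0,0,0]],
  [0.5,[0,0,0],[0,0,0]],
])

```text
clock: 8.0
tcp_pos: [545.6, -133.9, 128.7]
eef_rot: [[0.866, 0.501, -0.0], [0.501, -0.866, 0.001], [-0.0, -0.001, -1.0]]
ft_force: [0.6, -0.0, -3.5]
opening: 53.4
finger_force: 63.7
```

```bash
python3 - <<'E'
from ov import *
s=manip.read_state(); print(s["tcp_pos"],s["joints"],s["ft_force"],s["opening"])
t=s["tcp_pos"]; zu=t[2]-5.5
L=[(circ(t[0],t[1],zu,33),(0,255,255)),(hexo(t[0],t[1],zu+36,0),(0,255,0)),(np.array([t,[t[0],t[1],50]]),(0,0,255))]+[(circ(547.5,-135.5,z,r),(255,0,0)) for z,r in((90,14),(50,19))]
crops("pics/o3.png",[("top",(283,178),L),("side",(263,172),L)],6,(390,400))
E
```

```text
[ 545.58588356 -133.8591544   128.66109934] [-3.01517824e-01 -7.13428034e-03  1.51295035e+00  5.94881368e-04
  1.63645261e+00  7.44715952e-01] [ 0.58148103 -0.03172905 -3.4805325 ] 53.43716159894929
```

View pics/o3.png

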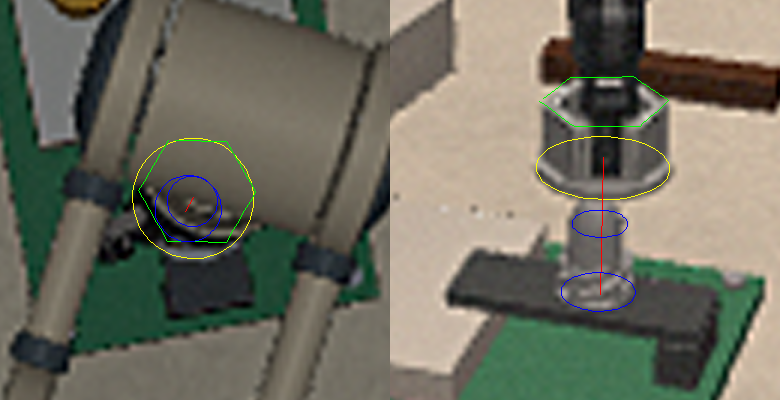

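Side view: the held nut is centred at about crop column 605 and the stud at about 595, so it is roughly 4–5 mm off along tool x. I'll measure this more finely with the initial pictures.

```bash
python3 - <<'E'
from h import *
from scipy.optimize import minimize
ty=np.array([.5,-.866]);tx=np.array([.866,.5])
def fit(g,c,f,x0):
    b=max((sum(w*samp(g,proj(X,c)) for X,w in f(x0[0]+dx,x0[1]+dy)),dx,dy) for dx in np.arange(-9,9.1,.5) for dy in np.arange(-9,9.1,.5))
    p=np.array([x0[0]+b[1],x0[1]+b[2]]); return p.round(1),b[0].round(1),"tx %.1f ty %.1f"%(p@tx,p@ty)
for c in("top","side"):
    im=cv2.cvtColor(cv2.imread(f"pics/{c}0.png"),cv2.COLOR_BGR2RGB); g=grad(im)
    print(c,"hex",fit(g,c,lambda x,y:[(hexo(x,y,36,0),1)],(499,141)))
    print(c,"flange",fit(g,c,lambda x,y:[(circ(x,y,3,33),1)],(499,141)))
    print(c,"both",fit(g,c,lambda x,y:[(hexo(x,y,36,0),1),(circ(x,y,3,33),1)],(499,141)))
    print(c,"stud72",fit(g,c,lambda x,y:[(circ(x,y,71,19),1)],(548,-136)))
    # strap edges/bed corners via landmarks
# side: horizontal stud & nut profile in the current image
im=manip.camera("side"); g=cv2.cvtColor(im,cv2.COLOR_RGB2GRAY).astype(int)
for r in(146,152,158,164,168,174,178,180,183): print(r,g[r,232:296].tolist())
E
```

```text
top hex (array([497.5, 134.5]), np.float32(98.5), 'tx 498.1 ty 132.3')
top flange (array([501.5, 141.5]), np.float32(85.1), 'tx 505.0 ty 128.2')
top both (array([498.5, 135.5]), np.float32(170.3), 'tx 499.5 ty 131.9')
top stud72 (array([ 548.5, -138. ]), np.float32(89.9), 'tx 406.0 ty 393.8')
side hex (array([501., 146.]), np.float32(164.3), 'tx 506.9 ty 124.1')
side flange (array([499. , 146.5]), np.float32(173.9), 'tx 505.4 ty 122.6')
side both (array([499.5, 146. ]), np.float32(332.4), 'tx 505.6 ty 123.3')
side stud72 (array([ 557. , -143.5]), np.float32(128.0), 'tx 410.6 ty 402.8')
146 [107, 104, 104, 103, 100, 102, 92, 94, 86, 142, 187, 185, 182, 184, 183, 181, 177, 184, 187, 179, 182, 193, 185, 196, 77, 47, 48, 48, 46, 43, 49, 28, 35, 26, 43, 56, 52, 27, 33, 22, 14, 211, 200, 201, 193, 197, 192, 188, 192, 191, 188, 190, 190, 186, 187, 185, 190, 179, 189, 190, 190, 188, 188, 181]
152 [96, 99, 96, 99, 94, 94, 140, 192, 189, 185, 185, 179, 181, 183, 186, 181, 180, 184, 185, 182, 184, 179, 185, 157, 79, 79, 78, 42, 104, 176, 102, 32, 60, 178, 180, 174, 187, 71, 24, 29, 87, 44, 29, 
[... 1561 characters left out ...]
, 179, 180, 182, 184, 181, 180, 180, 181, 181, 182, 182, 182, 178, 182, 178, 182, 185, 186, 182]
180 [185, 183, 186, 183, 183, 186, 182, 183, 186, 182, 190, 197, 125, 80, 113, 167, 143, 198, 196, 196, 205, 173, 78, 94, 89, 87, 90, 106, 80, 88, 98, 99, 98, 103, 96, 96, 79, 139, 165, 192, 186, 189, 186, 187, 186, 185, 182, 187, 184, 182, 179, 179, 177, 178, 177, 178, 181, 182, 178, 179, 182, 183, 186, 186]
183 [184, 185, 186, 184, 187, 186, 188, 184, 193, 202, 96, 65, 71, 71, 71, 70, 73, 66, 74, 67, 70, 72, 71, 74, 67, 68, 65, 108, 107, 118, 96, 99, 114, 130, 128, 91, 82, 122, 98, 92, 95, 90, 93, 91, 89, 90, 84, 84, 78, 116, 112, 113, 121, 160, 165, 176, 174, 185, 187, 189, 187, 183, 179, 179]
```

Call:
play_rows([
  [0.5,[0.15,0.08,0],[0,0,0]],
  [0.5,[0,0,0.4],[0,0,0]],
  [0.5,[0,0,0.4],[0,0,0]],
  [0.5,[0,0,0.3],[0,0,0]],
  [0.5,[0,0,0.24],[0,0,0]],
  [0.5,[0,0,0],[0,0,0]],
  [0.5,[0,0,0],[0,0,0]],
])

```text
clock: 8.85
tcp_pos: [549.9, -134.9, 95.1]
eef_rot: [[0.866, 0.5, -0.0], [0.5, -0.866, 0.0], [-0.0, -0.0, -1.0]]
ft_force: [0.7, 0.4, -2.4]
opening: 53.4
finger_force: 63.7
```

```bash
python3 - <<'E'
from ov import *
s=manip.read_state(); print(s["tcp_pos"],s["ft_force"],s["moment"])
t=s["tcp_pos"]; zu=t[2]-5.5
L=[]
crops("pics/o4.png",[("side",(263,172),L)],8,(400,400))
E
```

```text
[ 549.87657871 -134.90448634   95.11628486] [ 0.72943293  0.384506   -2.39118404] [0.03757479 0.00089564 0.01914351]
```

View pics/o4.png

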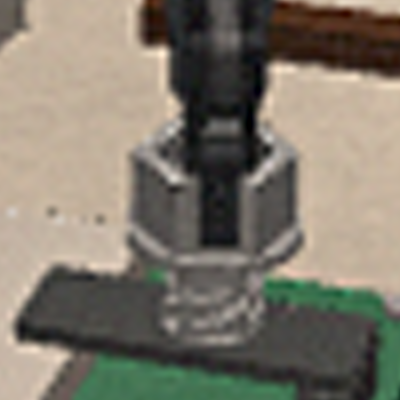

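The nut is centred over the stud (columns ~214 and ~212) with no contact force. I'll continue down in steps.

Call:
play_rows([
  [0.5,[0,0,0.1],[0,0,0]],
  [0.5,[0,0,0.1],[0,0,0]],
  [0.5,[0,0,0.1],[0,0,0]],
  [0.5,[0,0,0],[0,0,0]],
  [0.5,[0,0,0],[0,0,0]],
])

```text
clock: 9.4
tcp_pos: [550.0, -135.2, 87.5]
eef_rot: [[0.866, 0.5, -0.0], [0.5, -0.866, -0.0], [-0.0, 0.0, -1.0]]
ft_force: [1.2, -2.1, -4.2]
opening: 53.2
finger_force: 63.7
```

```bash
cat > st.py <<'E'
from cell import manip
import numpy as np
s=manip.read_state(); R=s["eef_rot"]
print("clk %.2f"%s["clock"],"tcp",s["tcp_pos"].round(2),"Ftool",(R.T@s["ft_force"]).round(1),"Mtool",(R.T@s["moment"]).round(2),"yaw %.1f"%np.degrees(np.arctan2(R[1,0],R[0,0])),"tilt",np.degrees(R[2,:2]).round(2),"j6 %.2f"%s["joints"][5],"op %.1f"%s["opening"])
E
python3 st.py
```

```text
clk 9.40 tcp [ 549.97 -135.2    87.55] Ftool [0.  2.4 4.2] Mtool [-0.31  0.02  0.03] yaw 30.0 tilt [-0.01  0.02] j6 0.75 op 53.2
```

Call:
play_rows([
  [0.5,[0,0.04,0],[0,0,0]],
  [0.5,[0,0,0.1],[0,0,0]],
  [0.5,[0,0,0],[0,0,0]],
  [0.5,[0,0,0],[0,0,0]],
])

```text
clock: 9.8
tcp_pos: [550.4, -135.8, 85.1]
eef_rot: [[0.866, 0.5, -0.0], [0.5, -0.866, -0.0], [-0.0, -0.0, -1.0]]
ft_force: [-0.1, -1.5, -5.2]
opening: 53.3
finger_force: 63.7
```

```bash
python3 st.py
```

```text
clk 9.80 tcp [ 550.36 -135.82   85.07] Ftool [-0.8  1.2  5.2] Mtool [-0.18 -0.06  0.03] yaw 30.0 tilt [-0.02 -0.01] j6 0.75 op 53.3
```

Call:
play_rows([
  [0.5,[0,0.03,0.1],[0,0,0]],
  [0.5,[0,0,0.1],[0,0,0]],
  [0.5,[0,0,0.1],[0,0,0]],
  [0.5,[0,0,0.1],[0,0,0]],
  [0.5,[0,0,0],[0,0,0]],
  [0.5,[0,0,0],[0,0,0]],
])

```text
clock: 10.4
tcp_pos: [550.8, -136.5, 75.1]
eef_rot: [[0.866, 0.5, -0.0], [0.5, -0.866, -0.0], [-0.0, 0.0, -1.0]]
ft_force: [1.0, -0.7, -4.7]
opening: 53.2
finger_force: 63.7
```

```bash
python3 st.py
```

```text
clk 10.40 tcp [ 550.81 -136.53   75.07] Ftool [0.5 1.1 4.7] Mtool [-0.32  0.01  0.01] yaw 30.0 tilt [-0.01  0.  ] j6 0.74 op 53.2
```

Call:
play_rows([
  [0.5,[0,0.01,0.06],[0,0,0]],
  [0.5,[0,0,0.06],[0,0,0]],
  [0.5,[0,0,0],[0,0,0]],
  [0.5,[0,0,0],[0,0,0]],
])

```text
clock: 10.8
tcp_pos: [551.0, -136.6, 72.2]
eef_rot: [[0.866, 0.5, 0.0], [0.5, -0.866, 0.0], [0.0, -0.0, -1.0]]
ft_force: [1.2, -0.4, -4.9]
opening: 53.1
finger_force: 63.7
```

```bash
python3 st.py
```

```text
clk 10.80 tcp [ 550.98 -136.63   72.2 ] Ftool [0.8 1.  4.9] Mtool [-0.21  0.1   0.02] yaw 30.0 tilt [ 0. -0.] j6 0.74 op 53.1
```

Call:
play_rows([
  [0.5,[0,0,0.06],[0,0,0]],
  [0.5,[0,0,0.06],[0,0,0]],
  [0.5,[0,0,0],[0,0,0]],
  [0.5,[0,0,0],[0,0,0]],
])

```text
clock: 11.2
tcp_pos: [551.1, -136.6, 69.6]
eef_rot: [[0.866, 0.5, 0.0], [0.5, -0.866, -0.0], [0.0, 0.0, -1.0]]
ft_force: [-0.5, -0.0, -1.2]
opening: 53.7
finger_force: 64.1
```

```bash
python3 st.py
```

```text
clk 11.20 tcp [ 551.07 -136.64   69.64] Ftool [-0.5 -0.2  1.2] Mtool [-0.04 -0.09  0.01] yaw 30.0 tilt [0.02 0.02] j6 0.74 op 53.7
```

Call:
play_rows([
  [0.5,[0,0,0.05],[0,0,0]],
  [0.5,[0,0,0],[0,0,0]],
  [0.5,[0,0,0],[0,0,0]],
])

```text
clock: 11.5
tcp_pos: [551.3, -136.8, 69.1]
eef_rot: [[0.866, 0.5, 0.001], [0.5, -0.866, -0.0], [0.001, 0.001, -1.0]]
ft_force: [-2.3, 0.0, 5.2]
opening: 53.3
finger_force: 64.7
```

```bash
python3 st.py
```

```text
clk 11.50 tcp [ 551.29 -136.76   69.07] Ftool [-2.  -1.2 -5.2] Mtool [ 0.19 -0.29  0.07] yaw 30.0 tilt [0.05 0.06] j6 0.74 op 53.3
```

Call:
play_rows([
  [0.5,[0,0,-0.01],[0,0,-0.8]],
  [0.5,[0,0,-0.01],[0,0,-0.8]],
  [0.5,[0,0,0],[0,0,0]],
])

```text
clock: 11.8
tcp_pos: [551.8, -136.6, 69.7]
eef_rot: [[0.787, 0.617, 0.002], [0.617, -0.787, -0.0], [0.002, 0.002, -1.0]]
ft_force: [-1.0, 0.3, 5.5]
opening: 53.4
finger_force: 64.3
```

```bash
python3 st.py
```

```text
clk 11.80 tcp [ 551.76 -136.59   69.68] Ftool [-0.6 -0.8 -5.5] Mtool [ 0.17 -0.   -0.06] yaw 38.1 tilt [0.1  0.09] j6 0.60 op 53.4
```

Climbing with the turn at ~9 N press, and no torque. I'll go on.

Call:
play_rows([
  [0.5,[0,0,-0.015],[0,0,-0.8]],
  [0.5,[0,0,-0.015],[0,0,-0.8]],
  [0.5,[0,0,0],[0,0,0]],
])

```text
clock: 12.1
tcp_pos: [551.0, -136.6, 68.6]
eef_rot: [[0.695, 0.719, -0.0], [0.719, -0.695, -0.0], [-0.0, -0.0, -1.0]]
ft_force: [0.7, -1.1, -1.5]
opening: 53.3
finger_force: 63.7
```

```bash
python3 st.py
```

```text
clk 12.10 tcp [ 550.99 -136.62   68.63] Ftool [-0.3  1.2  1.5] Mtool [-0.15  0.04  0.01] yaw 46.0 tilt [-0.01 -0.01] j6 0.47 op 53.3
```

A drop was felt. I'll follow it down to see whether it's real.

Call:
play_rows([
  [0.5,[0,0,0.06],[0,0,0]],
  [0.5,[0,0,0.06],[0,0,0]],
  [0.5,[0,0,0],[0,0,0]],
  [0.5,[0,0,0],[0,0,0]],
])

```text
clock: 12.5
tcp_pos: [551.3, -137.2, 67.5]
eef_rot: [[0.696, 0.718, 0.001], [0.718, -0.696, -0.001], [-0.0, 0.002, -1.0]]
ft_force: [-2.2, -2.0, 5.5]
opening: 53.5
finger_force: 64.1
```

```bash
python3 st.py
```

```text
clk 12.50 tcp [ 551.3  -137.22   67.46] Ftool [-3.  -0.1 -5.5] Mtool [ 0.13 -0.4  -0.2 ] yaw 45.9 tilt [-0.    0.11] j6 0.47 op 53.5
```

The underside is at ~62 mm, above 60, so that was a false drop. I'll keep turning anticlockwise.

Call:
play_rows([
  [0.5,[0,0,-0.015],[0,0,-0.8]],
  [0.5,[0,0,-0.015],[0,0,-0.8]],
  [0.5,[0,0,0],[0,0,0]],
])

```text
clock: 12.8
tcp_pos: [551.3, -137.1, 67.6]
eef_rot: [[0.589, 0.808, 0.001], [0.808, -0.589, -0.001], [0.0, 0.001, -1.0]]
ft_force: [-0.2, -1.4, 3.3]
opening: 52.8
finger_force: 64.3
```

```bash
python3 st.py
```

```text
clk 12.80 tcp [ 551.3  -137.08   67.65] Ftool [-1.3  0.6 -3.3] Mtool [-0.1  -0.2  -0.03] yaw 53.9 tilt [0.   0.08] j6 0.33 op 52.8
```

Call:
play_rows([
  [0.5,[0,0,-0.01],[0,0,-0.8]],
  [0.5,[0,0,-0.01],[0,0,-0.8]],
  [0.5,[0,0,0],[0,0,0]],
])

```text
clock: 13.1
tcp_pos: [551.4, -137.0, 68.3]
eef_rot: [[0.472, 0.882, 0.001], [0.882, -0.472, -0.001], [-0.0, 0.002, -1.0]]
ft_force: [-0.9, -0.7, 4.1]
opening: 53.0
finger_force: 64.5
```

```bash
python3 st.py
```

```text
clk 13.10 tcp [ 551.35 -137.02   68.34] Ftool [-1.  -0.5 -4.1] Mtool [-0.06 -0.31 -0.1 ] yaw 61.9 tilt [-0.    0.09] j6 0.19 op 53.0
```

Call:
play_rows([
  [0.5,[0,0,-0.012],[0,0,-0.8]],
  [0.5,[0,0,-0.012],[0,0,-0.8]],
  [0.5,[0,0,0],[0,0,0]],
])

```text
clock: 13.4
tcp_pos: [551.3, -137.0, 69.1]
eef_rot: [[0.344, 0.939, 0.001], [0.939, -0.344, -0.001], [-0.0, 0.002, -1.0]]
ft_force: [-1.4, -1.2, 6.0]
opening: 53.3
finger_force: 64.7
```

```bash
python3 st.py
```

```text
clk 13.40 tcp [ 551.34 -136.96   69.06] Ftool [-1.6 -0.9 -6. ] Mtool [ 0.11 -0.3  -0.05] yaw 69.9 tilt [-0.01  0.09] j6 0.05 op 53.3
```

Call:
play_rows([
  [0.5,[0,0,-0.016],[0,0,-0.8]],
  [0.5,[0,0,-0.016],[0,0,-0.8]],
  [0.5,[0,0,0],[0,0,0]],
])

```text
clock: 13.7
tcp_pos: [551.3, -136.9, 69.9]
eef_rot: [[0.21, 0.978, 0.001], [0.978, -0.21, -0.001], [-0.0, 0.001, -1.0]]
ft_force: [-0.9, -0.7, 5.6]
opening: 53.5
finger_force: 64.7
```

```bash
python3 st.py
```

```text
clk 13.70 tcp [ 551.31 -136.88   69.85] Ftool [-0.9 -0.7 -5.6] Mtool [ 0.11 -0.23 -0.02] yaw 77.9 tilt [-0.02  0.08] j6 -0.09 op 53.5
```

Call:
play_rows([
  [0.5,[0,0,-0.016],[0,0,-0.8]],
  [0.5,[0,0,-0.016],[0,0,-0.8]],
  [0.5,[0,0,0],[0,0,0]],
])

```text
clock: 14.0
tcp_pos: [551.3, -136.8, 70.6]
eef_rot: [[0.072, 0.997, 0.001], [0.997, -0.072, -0.0], [-0.0, 0.001, -1.0]]
ft_force: [-1.1, -0.7, 5.8]
opening: 52.7
finger_force: 64.7
```

```bash
python3 st.py
```

```text
clk 14.00 tcp [ 551.3  -136.8    70.61] Ftool [-0.8 -1.  -5.9] Mtool [ 0.19 -0.23 -0.03] yaw 85.9 tilt [-0.02  0.07] j6 -0.23 op 52.7
```

Call:
play_rows([
  [0.5,[0,0,-0.016],[0,0,-0.8]],
  [0.5,[0,0,-0.016],[0,0,-0.8]],
  [0.5,[0,0,0],[0,0,0]],
])

```text
clock: 14.3
tcp_pos: [551.0, -136.1, 70.7]
eef_rot: [[-0.067, 0.998, 0.0], [0.998, 0.067, 0.001], [0.001, 0.0, -1.0]]
ft_force: [-1.5, 1.6, 4.2]
opening: 53.2
finger_force: 64.3
```

```bash
python3 st.py
```

```text
clk 14.30 tcp [ 551.05 -136.09   70.67] Ftool [ 1.7 -1.4 -4.2] Mtool [ 0.23  0.22 -0.07] yaw 93.9 tilt [0.05 0.01] j6 -0.37 op 53.2
```

Call:
play_rows([
  [0.5,[0,0,0],[0,0,-0.5]],
  [0.5,[0,0,0],[0,0,-0.5]],
  [0.5,[0,0,0],[0,0,0]],
])

```text
clock: 14.6
tcp_pos: [550.8, -136.5, 70.0]
eef_rot: [[-0.153, 0.988, -0.001], [0.988, 0.153, 0.0], [0.0, -0.001, -1.0]]
ft_force: [-0.0, -1.1, 0.9]
opening: 53.2
finger_force: 64.0
```

```bash
python3 st.py
```

```text
clk 14.60 tcp [ 550.83 -136.49   69.96] Ftool [-1.1 -0.2 -0.9] Mtool [ 0.06 -0.08 -0.12] yaw 98.8 tilt [ 0.01 -0.03] j6 -0.46 op 53.2
```

Call:
play_rows([
  [0.5,[0,0,0.05],[0,0,0]],
  [0.5,[0,0,0.05],[0,0,0]],
  [0.5,[0,0,0],[0,0,0]],
])

```text
clock: 14.9
tcp_pos: [551.0, -136.9, 69.4]
eef_rot: [[-0.153, 0.988, 0.001], [0.988, 0.153, -0.001], [-0.001, 0.0, -1.0]]
ft_force: [-3.7, -0.5, 8.0]
opening: 52.6
finger_force: 64.7
```

```bash
python3 st.py
```

```text
clk 14.90 tcp [ 551.   -136.89   69.39] Ftool [ 0.1 -3.8 -8.1] Mtool [ 0.7   0.11 -0.19] yaw 98.8 tilt [-0.04  0.03] j6 -0.46 op 52.6
```

Call:
play_rows([
  [0.5,[0,-0.02,0],[0,0,-0.5]],
  [0.5,[0,0,0],[0,0,-0.5]],
  [0.5,[0,0,0],[0,0,0]],
])

```text
clock: 15.2
tcp_pos: [550.2, -136.8, 67.0]
eef_rot: [[-0.239, 0.971, -0.001], [0.971, 0.239, 0.0], [0.0, -0.001, -1.0]]
ft_force: [2.0, -1.3, -2.8]
opening: 53.3
finger_force: 63.7
```

```bash
python3 st.py
```

```text
clk 15.20 tcp [ 550.19 -136.79   66.96] Ftool [-1.8  1.7  2.8] Mtool [-0.12 -0.26 -0.04] yaw 103.9 tilt [ 0.02 -0.05] j6 -0.55 op 53.3
```

Dropped, with the force released. I'll follow down.

Call:
play_rows([
  [0.5,[0,0,0.06],[0,0,0]],
  [0.5,[0,0,0.06],[0,0,0]],
  [0.5,[0,0,0],[0,0,0]],
  [0.5,[0,0,0],[0,0,0]],
])

```text
clock: 15.6
tcp_pos: [550.0, -136.5, 64.3]
eef_rot: [[-0.241, 0.97, -0.001], [0.97, 0.241, 0.001], [0.001, -0.001, -1.0]]
ft_force: [0.5, 0.1, -4.9]
opening: 53.2
finger_force: 63.7
```

```bash
python3 st.py
```

```text
clk 15.60 tcp [ 550.03 -136.5    64.29] Ftool [-0.   0.5  4.9] Mtool [-0.03  0.01  0.01] yaw 104.0 tilt [ 0.05 -0.07] j6 -0.55 op 53.2
```

Call:
play_rows([
  [0.5,[0,0,0.05],[0,0,0]],
  [0.5,[0,0,0.05],[0,0,0]],
  [0.5,[0,0,0],[0,0,0]],
  [0.5,[0,0,0],[0,0,0]],
])

```text
clock: 16.0
tcp_pos: [550.5, -136.6, 62.8]
eef_rot: [[-0.242, 0.97, 0.0], [0.97, 0.242, 0.0], [0.0, 0.0, -1.0]]
ft_force: [-1.3, -0.0, -1.2]
opening: 53.6
finger_force: 64.0
```

```bash
python3 st.py
```

```text
clk 16.00 tcp [ 550.51 -136.63   62.77] Ftool [ 0.3 -1.2  1.2] Mtool [ 0.1   0.16 -0.04] yaw 104.0 tilt [0.   0.01] j6 -0.55 op 53.6
```

Underside at ~57 mm: the nut is in the entry gaps. Now I'll turn clockwise with the lead.

Call:
play_rows([
  [0.5,[0,0,0],[0,0,0.8]],
  [0.5,[0,0,0.015],[0,0,0.8]],
  [0.5,[0,0,0.015],[0,0,0.8]],
  [0.5,[0,0,0],[0,0,0]],
])

```text
clock: 16.4
tcp_pos: [550.5, -136.7, 61.7]
eef_rot: [[-0.034, 0.999, 0.0], [0.999, 0.034, -0.0], [-0.0, 0.0, -1.0]]
ft_force: [0.1, -0.0, -4.0]
opening: 53.0
finger_force: 63.7
```

```bash
python3 st.py
```

```text
clk 16.40 tcp [ 550.51 -136.75   61.67] Ftool [-0.   0.1  4. ] Mtool [-0.03 -0.04  0.01] yaw 92.0 tilt [-0.    0.01] j6 -0.34 op 53.0
```

Call:
play_rows([
  [0.5,[0,0,0.016],[0,0,0.8]],
  [0.5,[0,0,0.016],[0,0,0.8]],
  [0.5,[0,0,0.016],[0,0,0.8]],
  [0.5,[0,0,0.016],[0,0,0.8]],
  [0.5,[0,0,0],[0,0,0]],
])

```text
clock: 16.9
tcp_pos: [550.5, -136.8, 60.1]
eef_rot: [[0.241, 0.971, 0.0], [0.971, -0.241, -0.0], [-0.0, 0.0, -1.0]]
ft_force: [0.7, 0.4, -3.2]
opening: 53.1
finger_force: 63.7
```

```bash
python3 st.py
```

```text
clk 16.90 tcp [ 550.52 -136.76   60.14] Ftool [0.5 0.6 3.2] Mtool [-0.04 -0.02  0.01] yaw 76.1 tilt [-0.    0.01] j6 -0.06 op 53.1
```

Call:
play_rows([
  [0.5,[0,0,0.016],[0,0,0.8]],
  [0.5,[0,0,0.016],[0,0,0.8]],
  [0.5,[0,0,0.016],[0,0,0.8]],
  [0.5,[0,0,0.016],[0,0,0.8]],
  [0.5,[0,0,0],[0,0,0]],
])

```text
clock: 17.4
tcp_pos: [550.5, -136.8, 58.6]
eef_rot: [[0.498, 0.867, 0.0], [0.867, -0.498, -0.0], [-0.0, 0.0, -1.0]]
ft_force: [0.2, 0.5, -3.1]
opening: 53.2
finger_force: 63.7
```

```bash
python3 st.py
```

```text
clk 17.40 tcp [ 550.53 -136.79   58.59] Ftool [ 0.6 -0.1  3.1] Mtool [-0.1  -0.01  0.01] yaw 60.1 tilt [-0.    0.01] j6 0.22 op 53.2
```

Call:
play_rows([
  [0.5,[0,0,0.016],[0,0,0.8]],
  [0.5,[0,0,0.016],[0,0,0.8]],
  [0.5,[0,0,0.016],[0,0,0.8]],
  [0.5,[0,0,0],[0,0,0]],
])

```text
clock: 17.8
tcp_pos: [550.6, -136.8, 57.4]
eef_rot: [[0.667, 0.745, 0.0], [0.745, -0.667, -0.0], [0.0, 0.0, -1.0]]
ft_force: [0.9, -0.8, -2.7]
opening: 53.3
finger_force: 63.6
```

```bash
python3 st.py
```

```text
clk 17.80 tcp [ 550.56 -136.78   57.43] Ftool [-0.   1.2  2.7] Mtool [-0.09  0.11  0.05] yaw 48.2 tilt [0.   0.02] j6 0.43 op 53.3
```

Call:
play_rows([
  [0.5,[0,0,0.012],[0,0,0.6]],
  [0.5,[0,0,0.012],[0,0,0.6]],
  [0.5,[0,0,0],[0,0,0]],
])

```text
clock: 18.1
tcp_pos: [551.0, -137.2, 57.2]
eef_rot: [[0.741, 0.672, 0.002], [0.672, -0.741, -0.001], [0.0, 0.002, -1.0]]
ft_force: [2.7, -3.1, -2.8]
opening: 53.3
finger_force: 63.2
```

```bash
python3 st.py
```

```text
clk 18.10 tcp [ 551.03 -137.24   57.18] Ftool [-0.1  4.1  2.8] Mtool [-0.58  0.04 -0.43] yaw 42.2 tilt [0.02 0.11] j6 0.53 op 53.3
```

Call:
play_rows([
  [0.5,[0,0,0.01],[0,0,0.25]],
  [0.5,[0,0,0],[0,0,0]],
  [0.5,[0,0,0],[0,0,0]],
])

```text
clock: 18.4
tcp_pos: [551.0, -137.2, 57.1]
eef_rot: [[0.756, 0.654, 0.002], [0.654, -0.756, -0.001], [0.0, 0.002, -1.0]]
ft_force: [3.6, -3.2, -2.2]
opening: 53.0
finger_force: 62.4
```

```bash
python3 st.py
```

```text
clk 18.40 tcp [ 551.05 -137.23   57.05] Ftool [0.7 4.8 2.2] Mtool [-0.95 -0.05 -0.98] yaw 40.9 tilt [0.02 0.11] j6 0.55 op 53.0
```

Torque is rising fast at the hard stop, with the underside at ~51.5 mm. I'll ease the torque and release.

Call:
play_rows([
  [0.5,[0,0,0],[0,0,-0.3]],
  [0.5,[0,0,0],[0,0,0]],
  [-1,[0,0,0],[0,0,0]],
  [-1,[0,0,0],[0,0,0]],
  [-1,[0,0,0],[0,0,0]],
  [-1,[0,0,0],[0,0,0]],
  [-1,[0,0,0],[0,0,0]],
  [-1,[0,0,0],[0,0,0]],
])

```text
clock: 19.2
tcp_pos: [550.4, -136.6, 56.5]
eef_rot: [[0.74, 0.672, -0.0], [0.672, -0.74, 0.0], [0.0, -0.0, -1.0]]
ft_force: [0.9, -0.2, 0.2]
opening: 85.8
finger_force: 0.0
```

```bash
python3 st.py
```

```text
clk 19.20 tcp [ 550.41 -136.63   56.52] Ftool [ 0.5  0.8 -0.2] Mtool [-0.01  0.03 -0.03] yaw 42.2 tilt [ 0.   -0.01] j6 0.53 op 85.8
```

Call:
play_rows([
  [-1,[0,0,-0.4],[0,0,0]],
  [-1,[0,0,-1],[0,0,0]],
  [-1,[0,0,-1],[0,0,0]],
  [-1,[0,0,-1],[0,0,0]],
  [-1,[0,0,-1],[0,0,0]],
  [-1,[0,0,-1],[0,0,0]],
  [-1,[-0.8,0,-1],[0,0,0]],
  [-1,[-1,0,0],[0,0,0]],
  [-1,[-1,0,0],[0,0,0]],
  [-1,[-1,0,0],[0,0,0]],
  [-1,[-1,0,0],[0,0,0]],
  [-1,[0,0,0],[0,0,0]],
])

```text
clock: 20.4
tcp_pos: [460.1, -219.0, 217.8]
eef_rot: [[0.742, 0.67, 0.001], [0.67, -0.742, -0.001], [-0.0, 0.002, -1.0]]
ft_force: [1.0, 0.4, 0.1]
opening: 85.6
finger_force: 0.0
```

```bash
python3 - <<'E'
from ov import *
L=[(hexo(550.4,-136.7,87,np.radians(12)),(0,255,0))]
M=[(circ(550.4,-136.7,54,33),(0,255,255))]
crops("pics/o5.png",[("side",(263,177),[]),("side",(263,177),L+M)],8,(390,400))
E
```

```text
(no output)
```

View pics/o5.png

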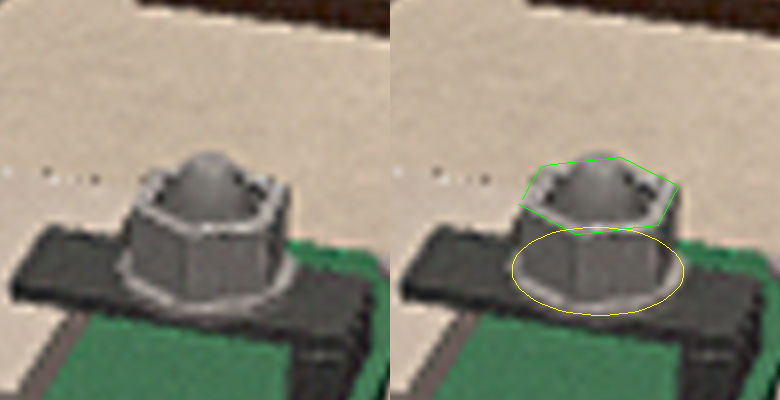

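The nut sits level, flange just above the strap, at the place and angle predicted for the stop. Nothing else has been touched, so I'm handing in.

```bash
python3 -c "
from cell import manip
print(manip.close_job())"
```

```text
the job is handed in; nothing more can be done
None
```

The flange nut is on the stud, turned clockwise to its hard stop (torque peaked at about 0.98 N m against the 1 N m limit), level and released, with the arm clear; the job took about 20 s and is handed in.

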